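# Jar from the pedal dispenser

## Robot

A 6-joint arm with a two-finger parallel gripper is mounted at the origin on a cart in front of the work surface, level with it; the furniture and walls round the work are solid. World frame = base frame: x ahead of the robot, y to its left, z up, the work surface at z = 0. Lengths are in m, angles in degrees, forces in N, time in s.
With the tool pointing down it reaches from about 0.375 to 0.9 m from the base axis. Payload 3.1 kg.
Tool frame: the origin (TCP) lies midway between the tips of the shut fingers; the grasp point (between the pads) lies 19 mm behind it; z points along the fingers, y is the line along which they close (so a half turn about z gives the same grasp; the last joint's range is limited). The gripper opens to 87 mm and grips with 3 to 60 N. Pads are 19 mm wide; open, the fingers measure 117 mm over their backs; the gripper's body (75 mm by 190 mm) begins 51 mm behind the grasp point.
Start: joints at [65.289, 30.224, 82.088, -0, 67.689, -10.227], TCP at [0.156, 0.605, 0.223] pointing down, gripper open.
Joint ranges: [-176.69, 176.69], [-43.24, 126.21], [12.49, 139.97], [-82, 262], [0, 151.66], [-163.58, 163.58]. Speed limits (degrees/s): [159.86, 159.86, 180, 180, 180, 180].

## Interface

Orientations are given as a 3x3 rotation matrix whose columns are the frame's x, y, z axes.
In Python, from rig import bot gives the robot as it stands.
- The arm moves only by the shell command python3 steer.py 'ROWS'. ROWS is rows parted by semicolons, their numbers by spaces, 1 to 20 of them, each of 7 numbers: dx, dy, dz in m, then a rotation vector rx, ry, rz in degrees, then the opening from 0.0 (shut) to 1.0 (fully open); each row is the pose to reach, as a shift and turn from the pose commanded when the command began, along the tool's axes at that moment; what a row does not reach only later rows make up. A row lasts 1/10 s, in which the tool goes at most 0.05 m and 8.59 degrees, less where a joint would pass 70% of its speed; a pose out of reach is approached as far as the arm can. The fingers move at their own pace and stop on an object; the grip force is fixed at half the most. Time passes only in rows, so rows that do not move let the fingers close. It prints the time, the measured TCP pose, the force, the opening and the grip force at its end.
- bot.read_state(): the state, without advancing time (a new reading comes with each control period).
- bot.capture(name): name is "scene" or "top" or "wrist"; returns a dict with "color" (384x512x3 uint8, red, green, blue), "K" (3x3 intrinsics, pixels), "view" (4x4, takes a point from world to camera coordinates); the wrist camera has in their place "mount" (4x4, takes a point from camera to tool coordinates, whose origin is the TCP and whose axes are the flange's). Camera axes: x right, y up, looking along -z (the intrinsics and any distortion apply to the point x, -y, -z); pixel columns grow to the right and rows downward; lengths in m; the calibration is good to about 2 mm. A picture is of the moment at which its call begins: read the wrist's pose just before it. There is no depth.
- bot.hand_in(): hands the job in; it is judged then, once.
The state is a dict: "time_s": time; "joint_positions": joint angles; "qvel": joint speeds; "tau": joint torques, N m; "position": TCP position; "tcp_rot": TCP orientation; "force": force on the tool from outside, world axes, zero at the start; "moment": the same for the moment, N m; "opening": opening from 0.0 (shut) to 1.0 (fully open); "grasp_force": force on a finger pad.
Only numpy, scipy, OpenCV 4.12 (cv2) and the standard library are available. Lean on these libraries where they do the work, as an engineer would, in place of code of your own. Each camera call takes 0.05 s, during which the arm holds its last target. There are 200 camera calls.

## Task

Get the spice jar out of the dispenser on the worktop: press the pedal under the wooden deck on its right side fully down so that the linked lid opens wide and the jar rolls out into the tray, then ease the pedal back up so that the lid comes down fully shut without slamming. Work the lid only through the pedal, leave the jar lying in the tray, and leave the egg cup, the mug and the soap pump bottle where they stand.

Things in the scene. Friction and masses are not known exactly. Their poses are not given: they have to be found in the camera images.
- dispenser: Fixed white dispenser. Origin at worktop level; +x to its back, -x to its front (the robot), +y to its left seen from the robot; turned -0.35 to 0.12 rad. Jar channel x -156 to 78, y -51 to 51 mm, walls 122 mm high, 56 to 58 round the tray in front (x -150 to -75). A ramp inside slopes to the front: the jar rolls out by itself when the lid opens. Pedal on its right side.
- pedal (a joint): Pedal angle, rad: 0 at rest (up), grows as pressed, stop at 0.40. Sprung: flies back up when let go; about 2 N on the tread starts it and 4 to 5 N holds it fully down. Lid angle = 1.25 x pedal angle.
- pedal_pad (a point): Centre of the top of the pedal's black rubber tread, 56 (x) by 40 (y) mm, 10 mm thick. At rest 59 mm above the worktop, at x -10, y -140 mm in the dispenser's frame, level. It turns about an axle along the dispenser's x at y -60, z 50 mm: fully pressed, this point is 27 mm above the worktop, 3 mm nearer the channel, the tread sloping 0.4 rad down to the right.
- lid (a joint): Lid angle, rad: 0 shut, about 0.5 fully open (front edge up). Free of friction: it falls shut with the pedal.
- lid_front (a point): Middle of the lower edge of the lid's front flap. The aluminium lid is a plate 148 by 102 mm over the channel with a flap 80 mm high down its front, hinged at the back at dispenser x 73, z 127 mm; shut, this point is at x -75, z 48 mm; open it is about 130 mm high.
- spice_jar: White spice jar with a wooden cap, 47 mm diameter, 78 mm long, about 0.15 kg, lying across the ramp behind the lid's flap. Origin at the centre of its foot, z along its axis to the cap.
- jar_mid (a point): Middle of the spice jar on its axis. At the start about x -48, z 67 mm in the dispenser's frame; lying in the tray about x -126, z 51 mm.
- tray (a point): Floor of the tray where the jar comes to lie, at x -126, z 27 mm in the dispenser's frame.
- egg_cup: White egg cup, 49 mm diameter, 52 mm high, standing on the wooden deck; origin at its foot. Leave alone.
- mug: White mug, 83 mm diameter with handle, 94 mm high, on the worktop left of the dispenser; origin at its foot. Leave alone.
- soap_pump: White pump bottle, 55 mm diameter, 166 mm high, on the worktop left of the dispenser; origin at its foot. Leave alone.
- deck_edge (a point): Middle of the lower right edge of the 8 mm thick wooden deck that roofs the pedal: at x -10, y -145, z 120 mm in the dispenser's frame; the deck spans x -75 to 55, y -145 to -50. It covers more than half of the tread, so press with a tool that leans to the right (tips pointing down and to the dispenser's +y), 30 to 45 degrees from vertical, in under this edge. Cheeks hold the deck at x -75 and 55.

How it is judged (in metres and radians):
On the way:
1. the pedal is pressed down and the lid stands wide open (value of joint lid above 0.4 rad and value of joint pedal above 0.32 rad), for 0.2 s.
At the end, for the whole second after the job is handed in: The jar lies at rest in the tray in front of the flap (its middle 105 to 148 mm in front of the dispenser's origin, within 30 mm of its midline, below 65 mm), the lid is shut (under 0.04 rad) and the pedal is up (under 0.03 rad); egg cup, mug and pump bottle stand upright (value of joint lid below 0.04 rad and value of joint pedal below 0.03 rad and x of jar_mid in the frame of dispenser between -0.148 and -0.105 m and y of jar_mid in the frame of dispenser between -0.03 and 0.03 m and z of jar_mid in the frame of dispenser below 0.065 m and linear speed of spice_jar below 0.03 m/s and angle between each of egg_cup, mug, soap_pump's own z axis and vertical below 0.2 rad); the robot touches nothing.
It fails at once if the lid slams: it comes down faster than 2 rad/s (velocity of joint lid below -2 rad/s).
It fails at once if the lid is pushed by the hand or arm instead of the pedal (contact force between any of the fingers, the arm and lid above 2 N).
It fails at once if the egg cup, the mug or the pump bottle is moved more than 30 mm (distance of any of egg_cup, mug, soap_pump from where it was at the start of the episode above 0.03 m).
It also fails if it takes over 38 s, if anything falls off the work surface, if the arm or the gripper's body presses on something with over 40 N, if the wrist force passes 120 N, or if a joint passes its speed limit or range.

## Working session

There is one attempt and no reset: what is moved stays moved. The work goes in short steps, Python scripts to look and compute and a shell command to move; the robot and the scene stay as the last step left them, time stands still between calls to the robot, and variables do not carry over. Pictures are saved under pics/ and viewed, at most 10 in all, crops included, and the job is handed in when it is done.

```bash
ls; mkdir -p pics
python3 - <<'E'
from rig import bot
import cv2,numpy as np
s=bot.read_state();print(s)
a=bot.capture("scene");b=bot.capture("top")
for n,c in(("scene",a),("top",b)):
    np.savez(n+".npz",**c);print(n,c["K"],c["view"],[k for k in c])
    cv2.imwrite(f"pics/{n}0.png",c["color"][:,:,::-1])
E
```

```text
pics
rig.py
steer.py
{'time_s': 0.0, 'joint_positions': array([ 6.52888022e+01,  3.02786696e+01,  8.21559446e+01, -2.09224039e-03,
        6.76885174e+01, -1.02285247e+01]), 'qvel': array([-0.01261867, -0.10296733,  0.01199248,  0.03913946,  0.00369067,
       -0.03618509]), 'tau': array([-4.05590499e-04, -4.40044641e+01, -1.76587307e+01,  6.31407439e-02,
        5.83623501e-02, -1.68936181e-04]), 'position': array([0.15599028, 0.60446988, 0.22157726]), 'tcp_rot': array([[-9.68226639e-01,  2.50072835e-01, -8.67709381e-04],
       [ 2.50074098e-01,  9.68224705e-01, -1.96637577e-03],
       [ 3.48400495e-04, -2.12088904e-03, -9.99997690e-01]]), 'force': array([-0.12567152, -0.22263317, -0.03178295]), 'moment': array([-0.03656455,  0.00189081, -0.05590004]), 'grasp_force': 0.0, 'opening': 0.9947033621725533}
scene [[493.93181385   0.         268.33394336]
 [  0.         493.93181385 184.83800592]
 [  0.           0.           1.        ]] [[ 0.55094769 -0.83447038 -0.01076223 -0.13412571]
 [ 0.56186145  0.36136428  0.74412873 -0.46546662]
 [-0.6170643  -0.41602289  0.66794955 -0.86033666]
 [ 0.          0.          0.          1.        ]] ['color', 'K', 'view']
top [[431.97946671   0.         254.31139343]
 [  0.         431.97946671 187.98032742]
 [  0.           0.           1.        ]] [[-0.02487491 -0.99967415 -0.00572956  0.1988745 ]
 [ 0.99637249 -0.02525851  0.08126415 -0.58359763]
 [-0.08138239 -0.00368733  0.99667613 -1.31550684]
 [ 0.          0.          0.          1.        ]] ['color', 'K', 'view']
```

View pics/scene0.png

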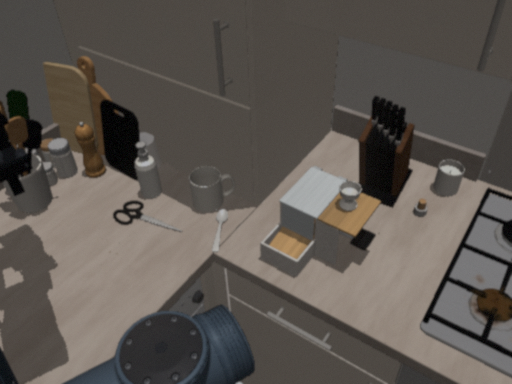

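View pics/top0.png

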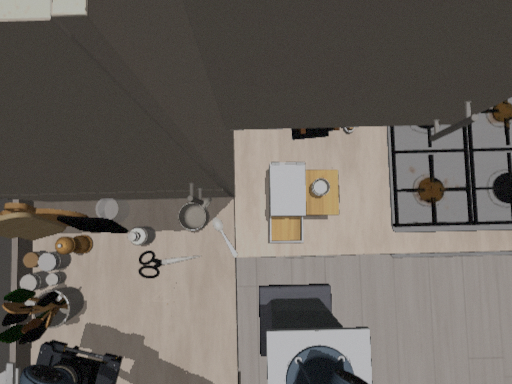

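The scene picture shows the dispenser with its deck around (350,212), the black tread at (363,239) and the egg cup at (348,196). In the top picture the deck spans about (307–339,170–215), with the tray wood at (287,230).

```bash
cat > h.py <<'E'
import numpy as np,cv2
def ray(c,u,v):
    K,V=c["K"],c["view"];R,t=V[:3,:3],V[:3,3]
    d=np.array([(u-K[0,2])/K[0,0],-(v-K[1,2])/K[1,1],-1.]);return -R.T@t,R.T@d
def plane(c,u,v,z):
    o,d=ray(c,u,v);return o+d*(z-o[2])/d[2]
def tri(c1,p1,c2,p2):
    A=[];b=[]
    for c,p in((c1,p1),(c2,p2)):
        o,d=ray(c,*p);d/=np.linalg.norm(d);P=np.eye(3)-d[:,None]*d;A.append(P);b.append(P@o)
    x=np.linalg.lstsq(np.vstack(A),np.hstack(b),rcond=None)[0];return x
def proj(c,p):
    q=c["view"][:3,:3]@p+c["view"][:3,3];q=c["K"]@np.array([q[0],-q[1],-q[2]]);return q[:2]/q[2]
E
python3 - <<'E'
from h import *
S=dict(np.load("scene.npz"));T=dict(np.load("top.npz"))
def wood(c,box):
    hsv=cv2.cvtColor(c["color"],cv2.COLOR_RGB2HSV);m=cv2.inRange(hsv,(10,85,90),(28,255,255))
    k=np.zeros_like(m);x0,y0,x1,y1=box;k[y0:y1,x0:x1]=255;m&=k
    L=cv2.findContours(m,cv2.RETR_EXTERNAL,cv2.CHAIN_APPROX_NONE)[0];q=max(L,key=cv2.contourArea);return q
qt=wood(T,(302,160,350,225));qs=wood(S,(310,180,390,245));tt=wood(T,(262,214,306,246))
for n,c,q in(("deckT",T,qt),("deckS",S,qs),("trayT",T,tt)):
    h=cv2.convexHull(q);a=cv2.approxPolyDP(h,3,True)[:,0];print(n,cv2.contourArea(q),a.tolist())
    print(cv2.minAreaRect(q))
    z=.027 if n=="trayT" else .128
    for p in a: print(p,plane(c,*p,z).round(4))
# black tread
for n,c,b in(("S",S,(345,225,380,255)),):
    g=cv2.cvtColor(c["color"],cv2.COLOR_RGB2GRAY);m=(g<60).astype(np.uint8);k=np.zeros_like(m);k[b[1]:b[3],b[0]:b[2]]=1;m&=k
    q=max(cv2.findContours(m,0,1)[0],key=cv2.contourArea);a=cv2.approxPolyDP(cv2.convexHull(q),2,True)[:,0]
    print("tread");[print(p,plane(c,*p,.059).round(4)) for p in a]
cv2.imwrite("pics/c1.png",cv2.hconcat([cv2.resize(S["color"][150:280,255:390,::-1],(405,390),interpolation=2),cv2.resize(T["color"][150:250,255:350,::-1],(380,390),interpolation=2)]))
E
```

```text
deckT 1369.5 [[336, 170], [338, 213], [306, 214], [306, 170]]
((322.0, 192.0), (44.0, 32.0), 90.0)
[336 170] [ 0.6257 -0.0517  0.128 ]
[338 213] [ 0.5025 -0.0524  0.128 ]
[306 214] [0.502  0.0386 0.128 ]
[306 170] [0.6279 0.0343 0.128 ]
deckS 1220.0 [[380, 201], [355, 235], [318, 219], [339, 194], [363, 193]]
((349.0640869140625, 209.91226196289062), (40.617984771728516, 51.331443786621094), 36.15818405151367)
[380 201] [ 0.6286 -0.056   0.128 ]
[355 235] [ 0.5019 -0.0543  0.128 ]
[318 219] [0.5007 0.0358 0.128 ]
[339 194] [0.5986 0.0342 0.128 ]
[363 193] [ 0.6322 -0.0115  0.128 ]
trayT 624.5 [[300, 217], [300, 239], [272, 240], [272, 217]]
((286.0, 228.0), (24.0, 28.0), 90.0)
[300 217] [0.4951 0.0459 0.027 ]
[300 239] [0.4278 0.0481 0.027 ]
[272 240] [0.4269 0.1339 0.027 ]
[272 217] [0.4972 0.132  0.027 ]
tread
[361 229] [ 0.5876 -0.0362  0.059 ]
[374 235] [ 0.5867 -0.0699  0.059 ]
[365 250] [ 0.5335 -0.072   0.059 ]
[350 243] [ 0.534 -0.034  0.059]
```

View pics/c1.png

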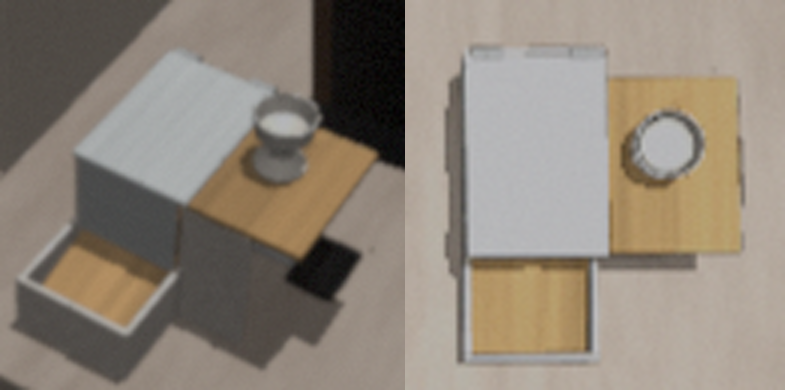

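The crop confirms yaw near zero, the egg cup centred on the deck, and the tread's right half sticking out under the deck's right edge. Next I'll check heights from both views and work out the move.

```bash
cat > to.py <<'E'
import sys
from h import *
from rig import bot
from scipy.spatial.transform import Rotation as Ro
def goal(a):
    a=np.radians(a);s,c=np.sin(a),np.cos(a);return np.array([[0,1,0],[c,0,s],[s,0,-c]])
def to(p,a):
    s=bot.read_state();R=s["tcp_rot"]
    print(p,a,(R.T@(np.array(p)-s["position"])).round(4),Ro.from_matrix(R.T@goal(a)).as_rotvec(degrees=True).round(2))
E
python3 - <<'E'
from to import *
S=dict(np.load("scene.npz"));T=dict(np.load("top.npz"))
print("deck corners",tri(T,(338.5,213.5),S,(355.5,235.5)).round(4),tri(T,(337.5,170),S,(380,201)).round(4))
print("knife block base",[plane(S,u,v,0).round(3) for u,v in((360,190),(387,203),(410,170))])
print("mug,pump",plane(T,193,215,.094).round(3),plane(T,140,235,.15).round(3))
to((.30,.50,.36),0);to((.45,.20,.36),42);to((.53,-.15,.30),42);to((.562,-.132,.164),42)
E
```

```text
deck corners [ 0.5016 -0.0548  0.1269] [ 0.6257 -0.0562  0.1303]
knife block base [array([0.773, 0.048, 0.   ]), array([ 0.765, -0.035, -0.   ]), array([ 0.927, -0.036,  0.   ])]
mug,pump [0.508 0.365 0.094] [0.455 0.506 0.15 ]
(0.3, 0.5, 0.36) 0 [-0.1655 -0.0655 -0.1383] [-1.000e-01  6.000e-02  7.552e+01]
(0.45, 0.2, 0.36) 42 [-0.3858 -0.3184 -0.1379] [-27.7   35.69  71.87]
(0.53, -0.15, 0.3) 42 [-0.5508 -0.6372 -0.0773] [-27.7   35.69  71.87]
(0.562, -0.132, 0.164) 42 [-0.5773 -0.6115  0.0586] [-27.7   35.69  71.87]
```

```bash
python3 steer.py '0 0 -0.14 0 0 0 0; 0 0 -0.14 0 0 0 0; 0 0 -0.14 0 0 0 0; -0.165 -0.065 -0.14 0 0 30 0; -0.165 -0.065 -0.14 0 0 30 0; -0.165 -0.065 -0.14 0 0 30 0; -0.165 -0.065 -0.14 0 0 30 0; -0.385 -0.32 -0.14 0 0 75 0; -0.385 -0.32 -0.14 0 0 75 0; -0.385 -0.32 -0.14 0 0 75 0; -0.385 -0.32 -0.14 0 0 75 0; -0.385 -0.32 -0.14 0 0 75 0; -0.385 -0.32 -0.14 0 0 75 0; -0.385 -0.32 -0.14 0 0 75 0'
python3 - <<'E'
from to import *
print(bot.read_state()["joint_positions"].round(1));to((.53,-.15,.30),42);to((.562,-.132,.164),42)
E
```

```text
time_s: 1.5
position: [0.4497, 0.1963, 0.3623]
tcp_rot: [[-0.007, 1.0, -0.0], [1.0, 0.007, -0.001], [-0.001, -0.0, -1.0]]
force: [-0.0, 0.6, -0.4]
opening: 0.005
grasp_force: 0.0
[10.5 11.1 89.3 -0.  79.6 10.2]
(0.53, -0.15, 0.3) 42 [-0.3468  0.078   0.0625] [-0.16 42.04  0.36]
(0.562, -0.132, 0.164) 42 [-0.3289  0.1102  0.1985] [-0.16 42.04  0.36]
```

```bash
python3 steer.py '-0.347 0.078 0.062 0 42 0 0; -0.347 0.078 0.062 0 42 0 0; -0.347 0.078 0.062 0 42 0 0; -0.347 0.078 0.062 0 42 0 0; -0.347 0.078 0.062 0 42 0 0; -0.347 0.078 0.062 0 42 0 0; -0.347 0.078 0.062 0 42 0 0; -0.347 0.078 0.062 0 42 0 0; -0.329 0.11 0.2 0 42 0 0; -0.329 0.11 0.2 0 42 0 0; -0.329 0.11 0.2 0 42 0 0; -0.329 0.11 0.2 0 42 0 0; -0.329 0.11 0.2 0 42 0 0'
python3 - <<'E'
from to import *
print(bot.read_state()["joint_positions"].round(1));to((.562,-.052,.075),42)
S=bot.capture("scene");W=bot.capture("wrist")
cv2.imwrite("pics/c2.png",cv2.hconcat([cv2.resize(S["color"][110:310,255:455,::-1],(400,400),interpolation=2),cv2.resize(W["color"][:,64:448,::-1],(400,400))]))
E
```

```text
time_s: 2.8
position: [0.5616, -0.128, 0.1629]
tcp_rot: [[-0.007, 1.0, -0.008], [0.742, 0.01, 0.671], [0.671, -0.001, -0.742]]
force: [0.6, 0.4, 0.1]
opening: 0.006
grasp_force: 0.0
[-40.3  42.1  83.6  30.5  85.7 -51.9]
(0.562, -0.052, 0.075) 42 [-0.0026  0.0013  0.1162] [-0.46 -0.13  0.38]
```

View pics/c2.png

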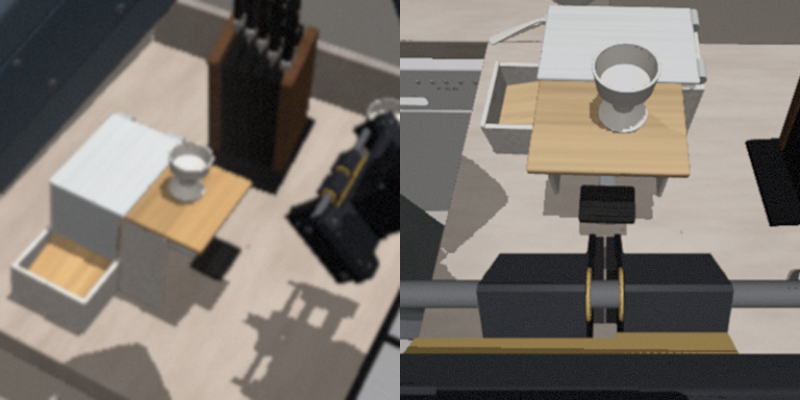

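The tool hangs in line with the tread: in the wrist view the shut fingers at (607,280) lie directly below the tread at (607,203). I'll check that the camera housing on the deck side clears it.

Run:
```python
from to import *
W=bot.capture("wrist");M=W["mount"];s=bot.read_state();print(M.round(3))
p=s["tcp_rot"]@M[:3,3];print("camera at press pose",(p+np.array([.562,-.052,.029])).round(3))
```

```text
[[ 0.     0.954  0.3    0.084]
 [ 1.     0.    -0.001 -0.   ]
 [-0.001  0.3   -0.954 -0.163]
 [ 0.     0.     0.     1.   ]]
camera at press pose [ 0.561 -0.098  0.207]
```

```bash
python3 steer.py '-0.002 0.001 0.04 0 0 0 0; -0.002 0.001 0.08 0 0 0 0; -0.002 0.001 0.1 0 0 0 0; -0.002 0.001 0.116 0 0 0 0; -0.002 0.001 0.116 0 0 0 0'
python3 - <<'E'
from to import *
to((.562,-.052,.069),42);to((.562,-.052,.049),42);to((.562,-.052,.029),42)
E
```

```text
time_s: 3.45
position: [0.562, -0.0519, 0.0755]
tcp_rot: [[-0.008, 1.0, -0.007], [0.743, 0.01, 0.669], [0.669, -0.0, -0.743]]
force: [-1.6, 0.2, 1.3]
opening: 0.003
grasp_force: 0.0
(0.562, -0.052, 0.069) 42 [-0.0044 -0.      0.0047] [-0.4  -0.01  0.44]
(0.562, -0.052, 0.049) 42 [-0.0178 -0.      0.0196] [-0.4  -0.01  0.44]
(0.562, -0.052, 0.029) 42 [-0.0312 -0.      0.0345] [-0.4  -0.01  0.44]
```

```bash
python3 steer.py '-0.0044 0 0.0047 0 0 0 0; -0.008 0 0.009 0 0 0 0; -0.012 0 0.013 0 0 0 0; -0.016 0 0.0175 0 0 0 0; -0.02 0 0.022 0 0 0 0; -0.0235 0 0.026 0 0 0 0; -0.027 0 0.03 0 0 0 0; -0.027 0 0.03 0 0 0 0'
python3 - <<'E'
from to import *
to((.562,-.052,.029),42)
S=bot.capture("scene");W=bot.capture("wrist")
cv2.imwrite("pics/c3.png",cv2.hconcat([cv2.resize(S["color"][110:310,255:455,::-1],(400,400),interpolation=2),cv2.resize(W["color"][:,64:448,::-1],(400,400))]))
E
```

```text
time_s: 4.25
position: [0.5621, -0.0526, 0.0339]
tcp_rot: [[-0.006, 1.0, -0.007], [0.743, 0.009, 0.67], [0.67, -0.001, -0.743]]
force: [2.7, -2.0, 3.4]
opening: 0.004
grasp_force: 2.1
(0.562, -0.052, 0.029) 42 [-0.0029 -0.0001  0.004 ] [-0.38 -0.04  0.35]
```

View pics/c3.png

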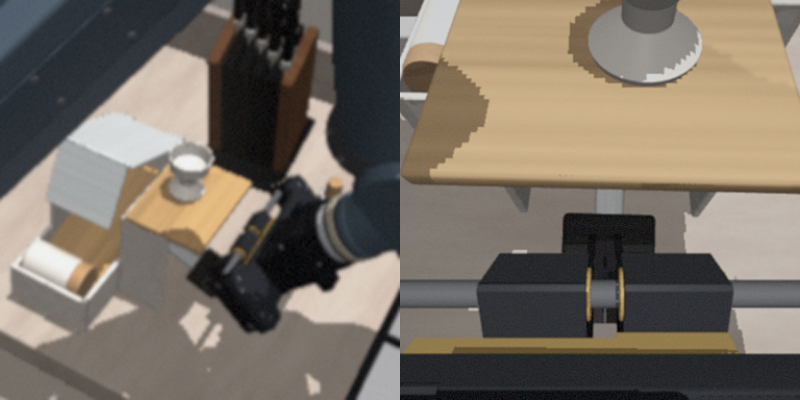

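The lid is up and the jar lies in the tray at (60,270) of the left crop. I'll press the last few millimetres down to the stop.

```bash
python3 steer.py '-0.002 0 0.0022 0 0 0 0; -0.004 0 0.0044 0 0 0 0; -0.0055 0 0.006 0 0 0 0; -0.0055 0 0.006 0 0 0 0; -0.0055 0 0.006 0 0 0 0'
```

```text
time_s: 4.85
position: [0.5619, -0.0519, 0.0283]
tcp_rot: [[-0.007, 1.0, -0.007], [0.74, 0.01, 0.672], [0.672, -0.001, -0.74]]
force: [0.3, -0.5, 11.5]
opening: 0.003
grasp_force: 5.5
```

The force rose to 11.5 N, so the pedal is on its stop. I'll hold it there briefly, then ease up.

```bash
python3 steer.py '0 0 0 0 0 0 0; 0 0 0 0 0 0 0; 0.002 0 -0.0022 0 0 0 0; 0.004 0 -0.0045 0 0 0 0; 0.006 0 -0.0067 0 0 0 0; 0.008 0 -0.009 0 0 0 0; 0.01 0 -0.0112 0 0 0 0; 0.012 0 -0.0134 0 0 0 0; 0.014 0 -0.0156 0 0 0 0; 0.016 0 -0.0178 0 0 0 0; 0.018 0 -0.02 0 0 0 0; 0.02 0 -0.0222 0 0 0 0; 0.022 0 -0.0245 0 0 0 0; 0.024 0 -0.0267 0 0 0 0; 0.026 0 -0.029 0 0 0 0; 0.028 0 -0.031 0 0 0 0; 0.03 0 -0.0333 0 0 0 0; 0.032 0 -0.0355 0 0 0 0; 0.034 0 -0.0378 0 0 0 0'; python3 steer.py '0 0 -0.02 0 0 0 0; 0 0 -0.05 0 0 0 0; 0 0 -0.09 0 0 0 0; 0 0 -0.12 0 0 0 0; 0 0 -0.12 0 0 0 0; 0 0 -0.12 0 0 0 0'
python3 - <<'E'
from to import *
S=bot.capture("scene");T=bot.capture("top")
m=cv2.inRange(cv2.cvtColor(T["color"],cv2.COLOR_RGB2HSV),(10,85,90),(28,255,255))
cv2.imwrite("pics/c4.png",cv2.hconcat([cv2.resize(S["color"][110:310,255:455,::-1],(400,400),interpolation=2),cv2.resize(T["color"][150:250,255:355,::-1],(400,400),interpolation=2)]))
E
```

```text
time_s: 6.75
position: [0.562, -0.0526, 0.0774]
tcp_rot: [[-0.006, 1.0, -0.007], [0.743, 0.009, 0.669], [0.669, -0.001, -0.743]]
force: [0.4, -1.2, -0.1]
opening: 0.006
grasp_force: 0.0
time_s: 7.35
position: [0.5627, -0.1331, 0.1665]
tcp_rot: [[-0.006, 1.0, -0.006], [0.743, 0.009, 0.669], [0.669, -0.0, -0.743]]
force: [-0.5, -0.3, -0.7]
opening: 0.006
grasp_force: 0.0
```

View pics/c4.png

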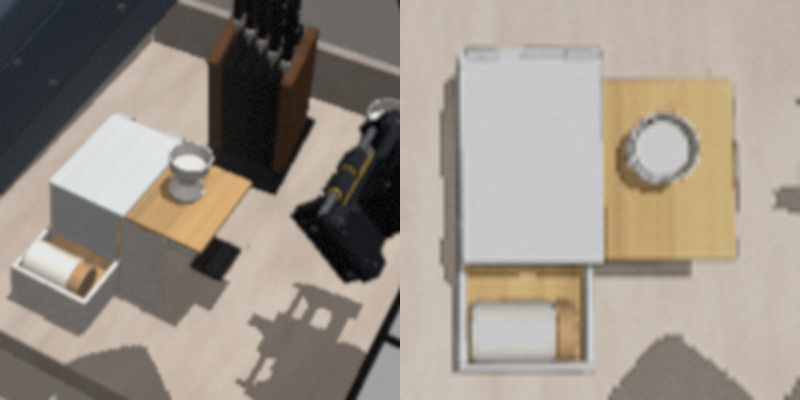

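The lid is shut, the pedal is up, the jar lies in the tray at (525,330) of the right crop, and the egg cup hasn't moved. The arm is clear, so I'm handing in.

```bash
python3 -c "
from rig import bot
print(bot.hand_in())"
```

```text
the job is handed in; nothing more can be done
None
```

I pressed the pedal to its stop, the jar rolled into the tray, and I eased the pedal back up until the lid was shut; the last picture shows the egg cup in place and I never went near the mug or pump bottle. I handed in at about 7.4 s with the arm clear, but the hand-in returned no verdict.

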